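# Make the citrus press ready and hold its lemon cone down on the drive

## Robot

A 6-joint arm with a two-finger parallel gripper is mounted at the origin on a cart in front of the work surface, level with it; the furniture and walls round the work are solid. World frame = base frame: x ahead of the robot, y to its left, z up, the work surface at z = 0. Lengths are in m, angles in rad, forces in N, time in s.
With the tool pointing down it reaches from about 0.35 to 0.725 m from the base axis. Payload 4.3 kg.
Tool frame: the origin (TCP) lies between the finger pads; the fingertips stand 22 mm ahead of it and the grasp point (between the pads) lies 3 mm ahead of it; z points along the fingers, y is the line along which they close (so a half turn about z gives the same grasp; the last joint's range is limited). The gripper opens to 85 mm and grips with 20 to 120 N. Pads are 22 mm wide; open, the fingers measure 114 mm over their backs; the gripper's body (76 mm by 85 mm) begins 54 mm behind the grasp point. The pads swing forward as they close: fully open they stand 13 mm farther back than shut.
Start: joints at [1.059, 0.377, 0.081, 1.274, 0, 1.46], TCP at [0.225, 0.529, 0.253] pointing down, gripper open.
Joint ranges: [-2.72, 2.72], [-0.84, 1.66], [-1.02, 1.22], [-1.77, 2.12], [-1.37, 1.28], [-3.14, 3.14]. Speed limits (rad/s): [2.57, 2.57, 3.14, 3.14, 3.14, 3.14].

## Interface

Orientations are given as [roll, pitch, yaw] about the fixed x, y, z axes, in that order (R = Rz(yaw) Ry(pitch) Rx(roll)).
In Python, from workcell import manip gives the robot as it stands.
- The arm moves only by the tool apply_moves, never from a script. Its argument "moves" is one flat list of numbers, 7 for each row, row after row: the shift along the tool's x, y, z in cm, then the turn, a rotation vector about the tool's x, y, z in rad, then the finger opening in cm, from 0 to 8.54. In form: [x, y, z, ax, ay, az, fingers, x, y, z, ax, ay, az, fingers, ...]. A call has 1 to 8 rows; each row shifts and turns the commanded pose from where the row before left it, along the tool's axes as they then stand; what a row does not reach is not made up. A row lasts 1/12 s, in which the tool goes at most 41.7 mm and 7.16 degrees, less where a joint would pass 70% of its speed; a pose out of reach is approached as far as the arm can. A call is refused whole if a number of a shift passes 4.17 or a number of a turn 0.125, either way. A call with a gripper value outside its range is refused whole. The fingers move at their own pace and stop on an object; "squeeze" is the grip in N (left out, the last holds). Time passes only in rows, so rows that do not move let the fingers close. It gives the time, the measured TCP pose, the force, the opening and the grip force at its end, in the units of the state.
- manip.get_obs(): the state, without advancing time (a new reading comes with each control period).
- manip.grab_frame(name): name is "scene" or "top"; returns a dict with "color" (384x512x3 uint8, red, green, blue), "camera_matrix" (3x3 intrinsics, pixels), "T" (4x4, takes a point from camera to world coordinates). Camera axes: x right, y down, z forward; pixel columns grow to the right and rows downward; lengths in m; the calibration is good to about 2 mm. A picture is of the moment at which its call begins. There is no depth.
- manip.finish_job(): hands the job in; it is judged then, once.
The state is a dict: "time_s": time; "qpos": joint angles; "dq": joint speeds; "joint_torque": joint torques, N m; "tcp_pos": TCP position; "eef_rot": TCP orientation; "contact_force": force on the tool from outside, world axes, zero at the start; "wrist_torque": the same for the moment, N m; "opening": finger opening in m; "gripper_force": force on a finger pad.
Only numpy, scipy, OpenCV 4.12 (cv2) and the standard library are available. Lean on these libraries where they do the work, as an engineer would, in place of code of your own. Each camera call takes 0.05 s, during which the arm holds its last target. There are 200 camera calls.

## Task

Get the unplugged kitchen machine ready to juice the lemon: first press the hinged cover of its unused drive down until the catch clicks and holds it shut by itself, because the machine will not run with that drive open. Then take the smaller of the two juicing cones, put it upright on the splined spindle in the juice bowl, turn it until the splines mesh and it drops fully home, and push it down on the spindle's press-to-run spring as far as it goes. Finish while still holding it pressed down, so that the switch can be checked; leave the other things where they stand.

Things in the scene. Friction and masses are not known exactly. Their poses are not given: they have to be found in the camera images.
- machine: White motor base, 150 (x) x 250 (y) x 78 mm high, fixed, may stand turned. Origin: centre of its underside; own x points to its back (away from the selector knob), y to its left, z up. On top, 62 mm to its right, a juice bowl (118 mm across, rim 111 mm and floor 84 mm above the worktop) with the drive spindle in its centre; 64 mm to its left the hinged cover of the unused drive.
- cover (a joint): Angle of the cover in rad: 0 = shut and flat, grows as it opens; 0.6 to 0.9 at first, at most 1.2. A light spring lifts it, so it rises again if let go before the catch snaps. The catch is passed at about 0.07 and then holds it within 0.02. Snapping it in takes about 3 to 6 N straight down at the lip, 5 to 12 N half way to the hinge; press anywhere along the middle line of its upper face.
- cover_hinge (a point): Point on the hinge axis at the cover's back edge, in the middle of its width, 96 mm above the worktop. The axis is parallel to the machine's y. The frame turns with the cover; own -x runs along the cover to its lip. The cover is an 86 mm wide plate reaching 96 mm forward from here (108 mm with the lip); shut, its upper face is 6 mm (9 mm in the slightly domed middle) above the axis.
- cover_lip (a point): Top of the small ridged lip, 34 mm wide, in the middle of the cover's free front edge, 104 mm from the hinge axis: a place to press. 100 mm above the worktop when the cover is shut.
- drive_seat (a point): Centre of the spindle's shoulder (29 mm across) on which a cone rests when home: 102 mm above the worktop, 97 mm with the spring pressed. Above it rise four splines (a cross 21 mm across, each 5 mm thick, 14 mm high) and in the middle a tapered pilot pin, 8 mm thick, to 23 mm. Own x and y run along the splines, z is up. The spindle stands at any angle and is stiff to turn (0.12 N m).
- press_switch (a joint): How far the spindle is pressed down on the press-to-run spring, in m: 0 = up, 0.005 = fully down, at a stop. It takes about 2.5 N to begin and about 8.5 N at the stop. A cone's own weight does not move it.
- cone_small: Smaller cone, white, 50 g, 62 mm high, upright on its 51 mm foot flange. Origin: centre of its underside, z up. Grip its eight ribs, 39 mm across from 10 to 35 mm up. A cross socket below, 26 mm deep, slots 7.4 mm wide along own x and y, fits the splines in four positions 90 degrees apart with 0.1 rad of play. Not meshed it rests 14 mm above drive_seat; home, level with it.
- cone_large: Larger juicing cone, same shape, 80 mm high, 68 mm across the foot, 56 mm across the ribs, loose, not needed. The two cones may change places. Origin at the centre of its underside.
- lemon: Lemon, 74x53x52 mm, loose, lying between the cones; origin under its centre.
- tumbler: Clear drinking glass, 81 mm wide, 88 mm high, loose, behind the cones; origin under its centre.
- egg_timer: Cream egg timer with a knob on top, 62 mm wide, 60 mm high, loose, behind the cones; origin under its centre.
- spice1: Spice jar with a green cap, 46 mm wide, 106 mm high, loose, behind the cones; origin under its centre.
- pepper: Glass shaker with a grey cap, 44 mm wide, 90 mm high, loose, to the right of the cones; origin under its centre.

How it is judged:
On the way, in this order (a step that is already met when the one before it is completed fails the run):
1. the cover over the unused drive is caught shut (within 0.04 rad) with the robot no longer touching the machine (value of joint cover below 0.04 rad and contact force between each of the arm, the fingers and machine below 0.3 N), for 0.3 s.
2. the smaller cone is meshed and fully home on the spindle (within 3 mm of its shoulder, 4 mm of its axis, upright) (z of cone_small in the frame of drive_seat between -0.003 and 0.003 m and horizontal distance between cone_small and drive_seat below 0.004 m and angle between cone_small's own z axis and vertical below 0.1 rad), for 0.2 s.
At the end, for the whole second after the job is handed in: Cover still caught shut (within 0.04 rad); smaller cone meshed and home (underside within 3 mm of the shoulder, 4 mm of the axis, upright within 0.1 rad), the fingers touching it and keeping it pressed: spring in by more than 3.8 of its 5 mm through the last second (all of step 2 and value of joint cover below 0.04 rad and value of joint press_switch above 0.0038 m and contact force between the fingers and cone_small above 2 N); the arm keeps its last pose, push and grip.
It fails at once if one of the other loose things (larger cone, lemon, glass, egg timer, spice jar, shaker) is moved by more than 30 mm (distance of any of cone_large, lemon, tumbler, egg_timer, spice1, pepper from where it was at the start of the episode above 0.03 m).
It also fails if it takes over 58 s, if anything falls off the work surface, if the arm or the gripper's body presses on something with over 40 N, if the wrist force passes 120 N, or if a joint passes its speed limit or range.

## Working session

There is one attempt and no reset: what is moved stays moved. The work goes in short steps, Python scripts to look and compute and a tool call to move; the robot and the scene stay as the last step left them, time stands still between calls to the robot, and variables do not carry over. Pictures are saved under pics/ and viewed, at most 10 in all, crops included, and the job is handed in when it is done.

Besides the shell and the picture viewer there is one more tool, called after "Request:" by a JSON object that holds its "op" and its "data", one argument or row to a line. apply_moves: Moves the arm, as the interface text tells. Its arguments: {"type":"object","properties":{"moves":{"type":"array"},"squeeze":{"type":"number"}},"required":["moves"]}

```bash
mkdir -p pics; python3 - <<'E'
from workcell import manip
import cv2,numpy as np
for n in("scene","top"):
    f=manip.grab_frame(n); cv2.imwrite(f"pics/{n}0.png",f["color"][:,:,::-1]); np.savez(f"{n}0.npz",**f)
    print(n,f["camera_matrix"].round(1).tolist(),f["T"].round(3).tolist())
o=manip.get_obs();print({k:np.round(v,3).tolist() for k,v in o.items()})
E
```

```text
scene [[369.8, 0.0, 261.5], [0.0, 369.8, 196.3], [0.0, 0.0, 1.0]] [[0.873, -0.355, 0.335, 0.174], [-0.488, -0.647, 0.586, -0.736], [0.009, -0.675, -0.738, 0.861], [0.0, 0.0, 0.0, 1.0]]
top [[360.5, 0.0, 257.1], [0.0, 360.5, 191.1], [0.0, 0.0, 1.0]] [[0.002, -0.998, 0.064, 0.441], [-1.0, -0.002, 0.003, -0.133], [-0.003, -0.064, -0.998, 1.141], [0.0, 0.0, 0.0, 1.0]]
{'time_s': 0.1, 'qpos': [1.059, 0.378, 0.08, 1.274, -0.0, 1.46], 'dq': [0.0, -0.001, 0.002, 0.0, -0.0, -0.001], 'joint_torque': [0.001, -46.47, 27.058, 0.012, -0.0, 0.0], 'tcp_pos': [0.225, 0.529, 0.252], 'eef_rot': [-3.14, -0.0, 2.74], 'contact_force': [0.593, 0.026, -0.932], 'wrist_torque': [-0.024, 0.006, 0.011], 'gripper_force': 0.0, 'opening': 0.085}
```

View pics/scene0.png

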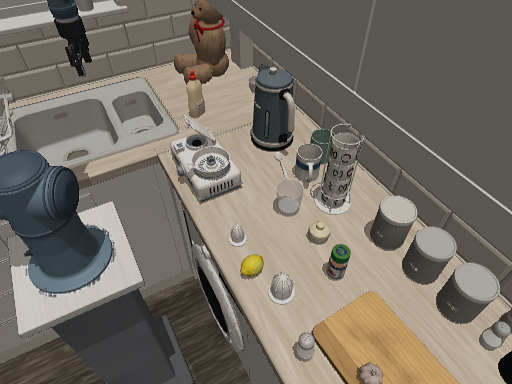

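View pics/top0.png

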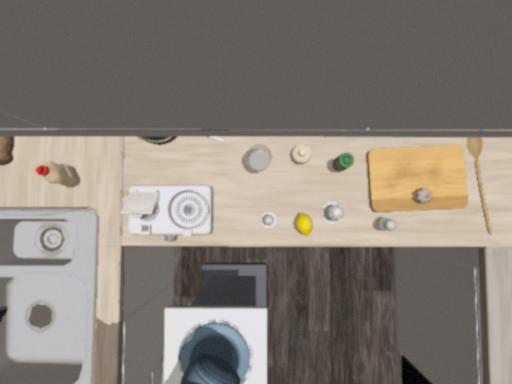

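Scene view: the machine is at about (205,160) with the cover open, the small cone at (237,234), the lemon at (252,265) and the large cone at (282,288). In the top view the machine is at (170,210), the small cone at (268,220) and the large cone at (333,212). I'll zoom in next.

```bash
python3 - <<'E'
import cv2,numpy as np
s=np.load("scene0.npz")["color"][:,:,::-1];t=np.load("top0.npz")["color"][:,:,::-1]
a=cv2.resize(s[110:250,160:260],None,fx=4,fy=4,interpolation=2)   # 400x560
b=cv2.resize(t[178:248,115:215],None,fx=4,fy=4,interpolation=2)  #400x280
c=cv2.resize(t[195:239,252:352],None,fx=4,fy=4,interpolation=2) #400x176
o=np.zeros((560,800,3),np.uint8);o[:,:400]=a;o[:280,400:]=b;o[300:476,400:]=c
cv2.imwrite("pics/z1.png",o)
E
```

```text
(no output)
```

View pics/z1.png

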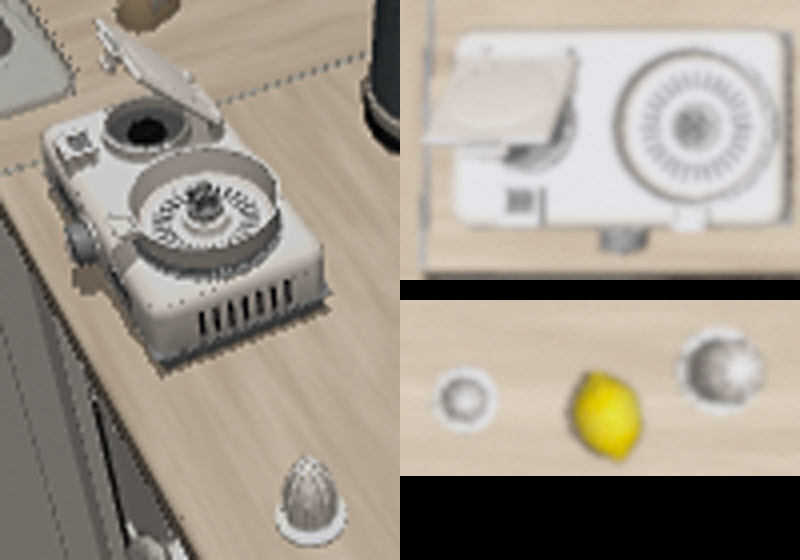

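The left panel shows the cover open, with its lip at about (108,60) and its right hinge end at (218,120). The bowl is centred at (206,198). In the top crop the machine outline spans x 455–785 and y 32–222. The bowl centre there is (697,127), and the cover corners are (452,55), (575,55), (425,143) and (553,146). Next I'll fit the poses.

```bash
cat > h.py <<'E'
import numpy as np,cv2
from scipy.optimize import least_squares
F={n:dict(np.load(n+"0.npz")) for n in("scene","top")}
def proj(n,p,F=F):
    T=F[n]["T"];K=F[n]["camera_matrix"];q=(np.atleast_2d(p)-T[:3,3])@T[:3,:3];q=q@K.T;return q[:,:2]/q[:,2:]
def back(n,uv,z,F=F):
    T=F[n]["T"];K=F[n]["camera_matrix"];d=T[:3,:3]@np.linalg.solve(K,[*uv,1]);c=T[:3,3];return c+d*(z-c[2])/d[2]
E
python3 - <<'E'
from h import *
tc=lambda x,y:((x-400)/4+115-.4,y/4+178-.4); sc=lambda x,y:(x/4+160-.4,y/4+110-.4)
def pts(p):
    mx,my,yaw,hx,th=p; c,s=np.cos(yaw),np.sin(yaw)
    w=lambda x,y,z:(mx+c*x-s*y,my+s*x+c*y,z)
    cv=lambda d,y,h=.006:w(hx-d*np.cos(th)+h*np.sin(th)*1,.064+y,.096+d*np.sin(th)+h*np.cos(th))
    return w,cv
obs=lambda w,cv:[("top",w(0,-.062,.111),tc(697,127),1),("scene",w(0,-.062,.111),sc(205,198),1),
 ("top",w(.075,.125,.078),tc(455,32),.5),("top",w(.075,-.125,.078),tc(785,32),.5),("top",w(-.075,.125,.078),tc(455,222),.5),("top",w(-.075,-.125,.078),tc(785,222),.5),
 ("top",cv(0,.043),tc(452,55),1),("top",cv(0,-.043),tc(575,55),1),("top",cv(.096,.043),tc(425,143),1),("top",cv(.096,-.043),tc(553,146),1),
 ("scene",cv(.096,.043),sc(97,20),.6),("scene",cv(0,-.043),sc(220,120),.6),("scene",cv(.104,0,.004),sc(106,58),.6)]
def res(p):
    return np.concatenate([k*(proj(n,q)[0]-u) for n,q,u,k in obs(*pts(p))])
r=least_squares(res,[.45,.1,0,.05,.75],loss="soft_l1")
print(r.x.round(4));
for (n,q,u,k) in obs(*pts(r.x)): print(n,(proj(n,q)[0]-u).round(1))
w,cv=pts(r.x);print("bowl",np.round(w(0,-.062,.1),4),"lip",np.round(cv(.104,0,.004),4),"lipshut",np.round(w(r.x[3]-.104,.064,.1),4))
# spindle tip & cone
print("spindle mid from top",back("top",tc(697,127),.115).round(4))
for n,u in(("top",tc(466,398.0-300+ (195-178)*4)),):print("cone z=0.03",back(n,u,.005).round(4),back(n,u,.03).round(4))
for n,u in(("scene",sc(312,517)),("scene",sc(310,462))):print(n,back(n,u,.003).round(4),back(n,u,.062).round(4))
E
```

```text
[0.4543 0.1306 0.0147 0.0496 0.8123]
top [-1.1 -0.1]
scene [-0.1 -0.4]
top [-1.5 -0.8]
top [ 0.3 -1.9]
top [-2.1  2.7]
top [0.6 1.6]
top [2.6 0. ]
top [ 1.5 -0.4]
top [-0.1  0.8]
top [-0.2 -0.3]
scene [-0.8  0.3]
scene [0.9 1.1]
scene [-0.1 -2.6]
bowl [0.4552 0.0686 0.1   ] lip [0.4343 0.1944 0.1742] lipshut [0.399  0.1938 0.1   ]
spindle mid from top [0.4547 0.0647 0.115 ]
cone z=0.03 [0.4253 0.2672 0.005 ] [0.4256 0.2584 0.03  ]
scene [ 0.4238 -0.1645  0.003 ] [ 0.4066 -0.2038  0.062 ]
scene [ 0.4448 -0.1196  0.003 ] [ 0.4262 -0.1619  0.062 ]
```

```bash
cat >> h.py <<'E'
from scipy.ndimage import map_coordinates
from scipy.optimize import minimize
a=np.linspace(0,2*np.pi,120,endpoint=False)
def circ(x,y,z,r): return np.c_[x+r*np.cos(a),y+r*np.sin(a),0*a+z]
def fitc(x0,y0,circles,names=("scene","top"),span=.010,step=.0005,F=F):
    G={}
    for n in names:
        g=cv2.GaussianBlur(cv2.cvtColor(F[n]["color"],cv2.COLOR_RGB2GRAY).astype(np.float32),(0,0),.7)
        G[n]=np.minimum(np.hypot(cv2.Sobel(g,5,1,0),cv2.Sobel(g,5,0,1)),150)
    best=[]
    for dx in np.arange(-span,span+1e-6,step):
        for dy in np.arange(-span,span+1e-6,step):
            s=0
            for n in names:
                for z,r in circles:
                    q=proj(n,circ(x0+dx,y0+dy,z,r),F); s+=map_coordinates(G[n],[q[:,1],q[:,0]],order=1).mean()
            best.append((s,x0+dx,y0+dy))
    return max(best)
E
python3 - <<'E'
from h import *
for nm in(("scene","top"),("scene",),("top",)):
    print(nm,"bowl",np.round(fitc(.455,.067,[(.111,.059)],nm),4))
c=back("top",(268.1,219.1),.01);print(c)
c2=back("scene",(237.6,238.5),.003);print(c2)
for nm in(("scene","top"),("scene",),("top",)):
    print(nm,"cone",np.round(fitc(c[0],c[1],[(.003,.0255)],nm),4))
o=F["scene"]["color"][:,:,::-1]
A=cv2.resize(o[135:185,180:245],None,fx=6,fy=6,interpolation=2)
T=F["top"]["color"][:,:,::-1];B=cv2.resize(T[184:236,160:220],None,fx=6,fy=6,interpolation=2)
C=cv2.resize(o[215:250,215:260],None,fx=6,fy=6,interpolation=2);D=cv2.resize(T[200:240,250:290],None,fx=6,fy=6,interpolation=2)
def dr(I,n,x0,y0,P):
    q=(proj(n,P)-[x0,y0]+.5)*6
    for p in q: cv2.circle(I,tuple(int(v) for v in p),1,(0,0,255),-1)
b=fitc(.455,.067,[(.111,.059)]);k=fitc(c[0],c[1],[(.003,.0255)])
for I,n,x0,y0,s in((A,"scene",180,135,b),(B,"top",160,184,b)): dr(I,n,x0,y0,circ(s[1],s[2],.111,.059));dr(I,n,x0,y0,np.array([[s[1],s[2],.125]]));
for I,n,x0,y0,s in((C,"scene",215,215,k),(D,"top",250,200,k)): dr(I,n,x0,y0,circ(s[1],s[2],.003,.0255));dr(I,n,x0,y0,np.array([[s[1],s[2],.062]]))
O=np.zeros((560,760,3),np.uint8);O[:300,:390]=A;O[:312,400:760]=B;O[320:530,:270]=C;O[320:560,400:640]=D;cv2.imwrite("pics/z2.png",O)
E
```

```text
('scene', 'top') bowl [2.197738e+02 4.540000e-01 6.800000e-02]
('scene',) bowl [1.204833e+02 4.525000e-01 6.950000e-02]
('top',) bowl [1.045696e+02 4.550000e-01 6.750000e-02]
[ 0.42612235 -0.16359268  0.01      ]
[ 0.42437453 -0.16340167  0.003     ]
('scene', 'top') cone [135.7002   0.4261  -0.1536]
('scene',) cone [104.2156   0.4246  -0.1606]
('top',) cone [63.6913  0.4236 -0.1696]
```

View pics/z2.png

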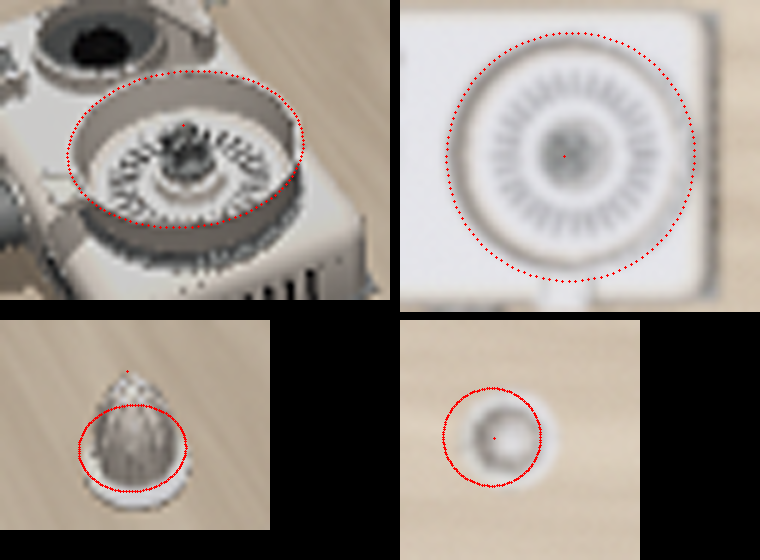

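The bowl circle fits well in both views, giving a spindle at about (0.4545, 0.068). The cone circle had locked on to the ribs. From the foot outline, centred at (510,440) and (137,465) in the crops, the cone is at about (0.425, -0.163).

Next: close the fingers, turn to yaw π and move above the cover.

Request:
{"op": "apply_moves", "data": {
  "moves": [0, 0, 0, 0, 0, -0.1, 0, 0, 0, 0, 0, 0, -0.1, 0, 0, 0, 0, 0, 0, -0.1, 0, 0, 0, 0, 0, 0, -0.1, 0, -2.2, -3.3, 0, 0, 0, 0, 0, -2.2, -3.3, 0, 0, 0, 0, 0, -2.2, -3.3, 0, 0, 0, 0, 0, -2.2, -3.3, 0, 0, 0, 0, 0],
  "squeeze": 60
}}

```text
time_s: 0.77
tcp_pos: [0.3128, 0.3955, 0.2528]
eef_rot: [-3.141, -0.001, 3.141]
contact_force: [1.2, 0.6, -0.9]
opening: 0.0
gripper_force: 0.0
```

Request:
{"op": "apply_moves", "data": {
  "moves": [-2.2, -3.3, 0, 0, 0, 0, 0, -2.2, -3.3, 0, 0, 0, 0, 0, -2.2, -3.3, 0, 0, 0, 0, 0, -2.2, -3.3, 0, 0, 0, 0, 0, -2.2, -3.3, 0, 0, 0, 0, 0, -2.2, -3.3, 0, 0, 0, 0, 0, 0, 0, 0, 0, 0, 0, 0, 0, 0, 0, 0, 0, 0, 0]
}}

```text
time_s: 1.43
tcp_pos: [0.4449, 0.1971, 0.2528]
eef_rot: [3.142, -0.001, 3.135]
contact_force: [-0.6, 0.7, 1.0]
opening: 0.0003
gripper_force: 0.0
```

Request:
{"op": "apply_moves", "data": {
  "moves": [-0.7, -0.3, 2.0, 0, 0, 0, 0, 0, 0, 2.0, 0, 0, 0, 0, 0, 0, 1.0, 0, 0, 0, 0, 0, 0, 1.0, 0, 0, 0, 0, 0, 0, 1.0, 0, 0, 0, 0]
}}

```text
time_s: 1.85
tcp_pos: [0.4505, 0.1967, 0.1827]
eef_rot: [3.141, -0.001, 3.142]
contact_force: [0.1, 0.3, -0.4]
opening: 0.0001
gripper_force: 0.1
```

```bash
python3 - <<'E'
from workcell import manip
import cv2,numpy as np
s=manip.grab_frame("scene")["color"][:,:,::-1];t=manip.grab_frame("top")["color"][:,:,::-1]
o=np.zeros((480,800,3),np.uint8);o[:,:400]=cv2.resize(s[80:200,150:250],None,fx=4,fy=4,interpolation=2);o[:400,400:]=cv2.resize(t[160:260,115:215],None,fx=4,fy=4,interpolation=2)
cv2.imwrite("pics/c1.png",o)
E
```

```text
(no output)
```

View pics/c1.png

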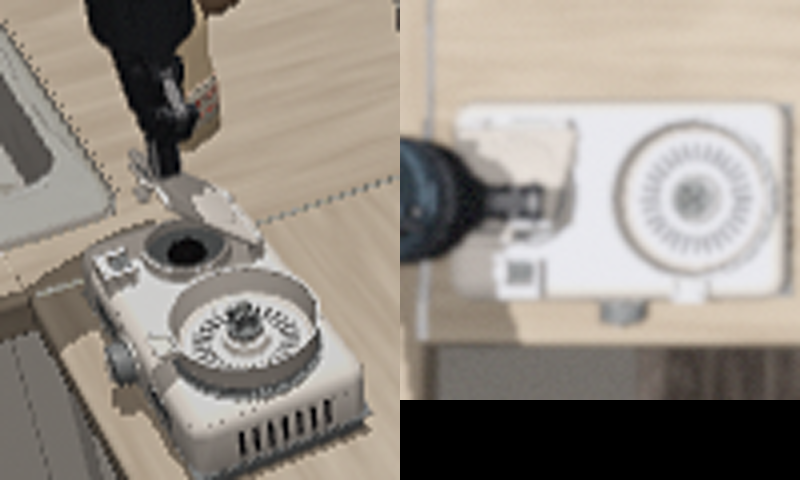

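The fingertips are resting on the cover near its lip, at about (165,175) in the left panel. I'll press down now, drifting forward along the arc.

Request:
{"op": "apply_moves", "data": {
  "moves": [0.4, 0, 0.8, 0, 0, 0, 0, 0.4, 0, 0.8, 0, 0, 0, 0, 0.4, 0, 0.8, 0, 0, 0, 0, 0.3, 0, 0.7, 0, 0, 0, 0, 0.3, 0, 0.7, 0, 0, 0, 0, 0.2, 0, 0.5, 0, 0, 0, 0]
}}

```text
time_s: 2.45
tcp_pos: [0.4305, 0.1957, 0.1394]
eef_rot: [-3.141, -0.001, 3.14]
contact_force: [1.3, 0.2, 0.8]
opening: 0.0001
gripper_force: 0.2
```

Request:
{"op": "apply_moves", "data": {
  "moves": [0.2, 0, 0.4, 0, 0, 0, 0, 0.1, 0, 0.4, 0, 0, 0, 0, 0, 0, 0.3, 0, 0, 0, 0, 0, 0, 0, 0, 0, 0, 0]
}}

```text
time_s: 2.78
tcp_pos: [0.4278, 0.1958, 0.1286]
eef_rot: [-3.142, -0.001, 3.14]
contact_force: [1.1, 1.0, -0.7]
opening: -0.0
gripper_force: 0.0
```

Request:
{"op": "apply_moves", "data": {
  "moves": [0, 0, 0.2, 0, 0, 0, 0, 0, 0, 0.2, 0, 0, 0, 0, 0, 0, 0, 0, 0, 0, 0]
}}

```text
time_s: 3.03
tcp_pos: [0.4284, 0.196, 0.1259]
eef_rot: [3.141, 0.0, 3.14]
contact_force: [-2.7, -0.6, 6.6]
opening: -0.0
gripper_force: 3.2
```

Request:
{"op": "apply_moves", "data": {
  "moves": [0, 0, 0.2, 0, 0, 0, 0, 0, 0, 0.1, 0, 0, 0, 0, 0, 0, 0, 0, 0, 0, 0]
}}

```text
time_s: 3.28
tcp_pos: [0.4285, 0.1961, 0.1251]
eef_rot: [3.141, 0.002, 3.14]
contact_force: [-8.6, -1.6, 24.8]
opening: -0.0003
gripper_force: 12.5
```

Request:
{"op": "apply_moves", "data": {
  "moves": [0, 0, -2, 0, 0, 0, 0, 0, 0, -4, 0, 0, 0, 0, 0, 0, -4, 0, 0, 0, 0, 0, 0, -2, 0, 0, 0, 6.5, 0, -4, 0, 0, 0, 0, 6.5, 0, -4, 0, 0, 0, 0, 6.5, 0, -4, 0, 0, 0, 0, 6.5, 0, -4, 0, 0, 0, 0, 6.5]
}}

```text
time_s: 3.95
tcp_pos: [0.428, 0.0346, 0.2426]
eef_rot: [3.142, 0.001, 3.141]
contact_force: [0.8, 0.2, -0.1]
opening: 0.0604
gripper_force: 0.0
```

Request:
{"op": "apply_moves", "data": {
  "moves": [0, -4, 0, 0, 0, 0, 6.5, 0, -4, 0, 0, 0, 0, 6.5, 0, -4, 0, 0, 0, 0, 6.5, 0, -4, 0, 0, 0, 0, 6.5, 0, -2, 0, 0, 0, 0, 6.5, 0, 0, 0, 0, 0, 0, 6.5, 0, 0, 0, 0, 0, 0, 6.5]
}}

```text
time_s: 4.53
tcp_pos: [0.4276, -0.1449, 0.242]
eef_rot: [3.141, -0.0, 3.137]
contact_force: [-0.5, 0.6, -0.3]
opening: 0.0653
gripper_force: 0.0
```

```bash
python3 - <<'E'
from workcell import manip
import cv2,numpy as np
s=manip.grab_frame("scene")["color"][:,:,::-1];t=manip.grab_frame("top")["color"][:,:,::-1]
o=np.zeros((560,800,3),np.uint8);o[:,:400]=cv2.resize(s[110:250,160:260],None,fx=4,fy=4,interpolation=2);o[:400,400:]=cv2.resize(t[160:260,115:215],None,fx=4,fy=4,interpolation=2)
cv2.imwrite("pics/c2.png",o)
E
```

```text
(no output)
```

View pics/c2.png

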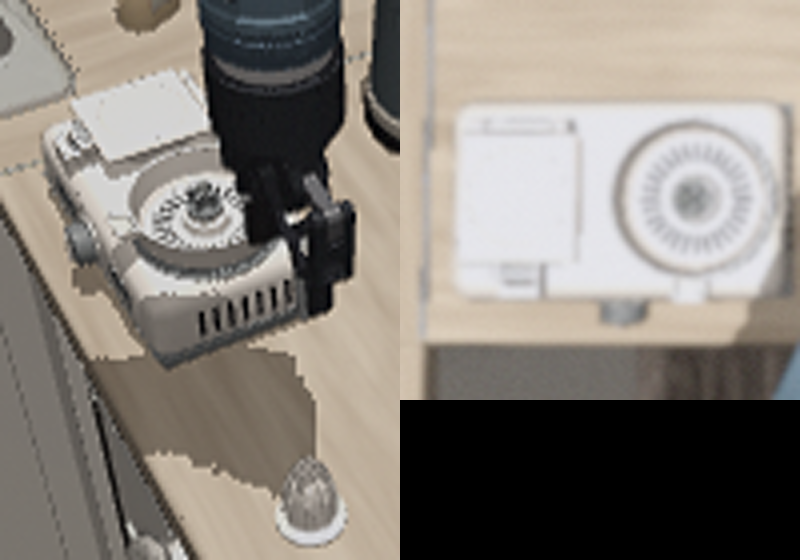

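The cover is shut flat: a flat plate at (140,115) in the left panel and a square outline in the top view. Next I'll go down to the cone.

Request:
{"op": "apply_moves", "data": {
  "moves": [0.3, -1.8, 0, 0, 0, 0, 6.5, 0, 0, 4, 0, 0, 0, 6.5, 0, 0, 4, 0, 0, 0, 6.5, 0, 0, 4, 0, 0, 0, 6.5, 0, 0, 0, 0, 0, 0, 6.5, 0, 0, 0, 0, 0, 0, 6.5]
}}

```text
time_s: 5.13
tcp_pos: [0.4225, -0.1596, 0.1209]
eef_rot: [3.138, -0.005, -3.141]
contact_force: [0.1, -0.5, 0.3]
opening: 0.0651
gripper_force: 0.0
```

```bash
python3 - <<'E'
from workcell import manip
import cv2,numpy as np
s=manip.grab_frame("scene")["color"][:,:,::-1];t=manip.grab_frame("top")["color"][:,:,::-1]
o=np.zeros((500,800,3),np.uint8);o[:,:400]=cv2.resize(s[170:270,200:280],None,fx=5,fy=5,interpolation=2);o[:350,400:]=cv2.resize(t[185:255,230:310],None,fx=5,fy=5,interpolation=2)
cv2.imwrite("pics/g1.png",o)
E
```

```text
(no output)
```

View pics/g1.png

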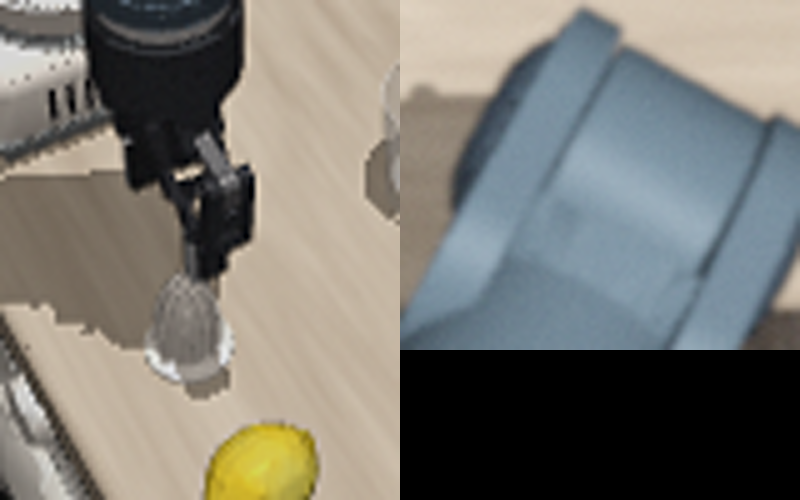

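The fingers are above the cone tip, at about (190,275) in the left panel. I'll correct the offset and descend.

Request:
{"op": "apply_moves", "data": {
  "moves": [-0.2, -0.3, 2, 0, 0, 0, 6.5, 0, 0, 3, 0, 0, 0, 6.5, 0, 0, 1.5, 0, 0, 0, 6.5, 0, 0, 0, 0, 0, 0, 6.5, 0, 0, 0, 0, 0, 0, 6.5]
}}

```text
time_s: 5.65
tcp_pos: [0.4281, -0.1656, 0.0591]
eef_rot: [-3.141, 0.002, 3.14]
contact_force: [-0.1, -0.6, 0.3]
opening: 0.0647
gripper_force: 0.0
```

Request:
{"op": "apply_moves", "data": {
  "moves": [0, 0, 0, 0, 0, 0, 6.5, 0, 0, 0, 0, 0, 0, 6.5]
}}

```text
time_s: 5.82
tcp_pos: [0.4286, -0.1661, 0.0595]
eef_rot: [-3.14, 0.004, 3.14]
contact_force: [-0.3, -0.6, -0.9]
opening: 0.0651
gripper_force: 0.0
```

Request:
{"op": "apply_moves", "data": {
  "moves": [0, 0, 0, 0, 0, 0, 6.5]
}}

```text
time_s: 5.9
tcp_pos: [0.4281, -0.1659, 0.059]
eef_rot: [-3.14, 0.003, 3.14]
contact_force: [0.7, 0.1, 0.1]
opening: 0.0649
gripper_force: 0.0
```

Request:
{"op": "apply_moves", "data": {
  "moves": [0, 0, 0, 0, 0, 0, 6.5]
}}

```text
time_s: 5.98
tcp_pos: [0.4275, -0.1656, 0.0584]
eef_rot: [-3.141, 0.002, 3.14]
contact_force: [0.2, -1.0, 0.4]
opening: 0.0651
gripper_force: 0.0
```

Request:
{"op": "apply_moves", "data": {
  "moves": [0.3, 0.2, 1.5, 0, 0, 0, 6.5, 0, 0, 1.3, 0, 0, 0, 6.5, 0, 0, 0, 0, 0, 0, 6.5, 0, 0, 0, 0, 0, 0, 6.5, 0, 0, 0, 0, 0, 0, 3, 0, 0, 0, 0, 0, 0, 3, 0, 0, 0, 0, 0, 0, 3, 0, 0, 0, 0, 0, 0, 3],
  "squeeze": 50
}}

```text
time_s: 6.65
tcp_pos: [0.4245, -0.1636, 0.0304]
eef_rot: [-3.141, 0.002, 3.14]
contact_force: [-1.1, 0.4, 5.5]
opening: 0.0354
gripper_force: 49.4
```

Request:
{"op": "apply_moves", "data": {
  "moves": [0, 0, 0, 0, 0, 0, 3, 0, 0, 0, 0, 0, 0, 3]
}}

```text
time_s: 6.82
tcp_pos: [0.4246, -0.1636, 0.0304]
eef_rot: [-3.141, 0.002, 3.14]
contact_force: [-0.9, 0.2, 6.0]
opening: 0.0355
gripper_force: 49.4
```

Request:
{"op": "apply_moves", "data": {
  "moves": [0, 0, -1, 0, 0, 0, 3, 0, 0, -3, 0, 0, 0, 3, 0, 0, -4, 0, 0, 0, 3, 0, 0, -4, 0, 0, 0, 3, 0, 0, -4, 0, 0, 0, 3, -1, 1.6, -1, 0, 0, 0, 3, -1, 3, 0, 0, 0, 0, 3, -1, 3, 0, 0, 0, 0, 3]
}}

```text
time_s: 7.48
tcp_pos: [0.4555, -0.0874, 0.2015]
eef_rot: [-3.14, 0.005, 3.137]
contact_force: [-0.0, -0.2, -0.6]
opening: 0.0351
gripper_force: 49.9
```

Request:
{"op": "apply_moves", "data": {
  "moves": [0, 3, 0, 0, 0, 0, 3, 0, 3, 0, 0, 0, 0, 3, 0, 3, 0, 0, 0, 0, 3, 0, 3, 0, 0, 0, 0, 3, 0, 2, 0, 0, 0, 0, 3, 0, 1.6, 0, 0, 0, 0, 3, 0, 0, 0, 0, 0, 0, 3, 0, 0, 0, 0, 0, 0, 3]
}}

```text
time_s: 8.15
tcp_pos: [0.454, 0.0692, 0.1995]
eef_rot: [-3.141, 0.0, -3.141]
contact_force: [0.1, -0.5, -0.4]
opening: 0.0355
gripper_force: 50.0
```

Request:
{"op": "apply_moves", "data": {
  "moves": [0, 0, 0, 0, 0, 0, 3, 0, 0, 0, 0, 0, 0, 3, 0, 0, 0, 0, 0, 0, 3, 0, 0, 0, 0, 0, 0, 3]
}}

```text
time_s: 8.48
tcp_pos: [0.4541, 0.0681, 0.1993]
eef_rot: [-3.142, 0.0, 3.138]
contact_force: [-0.7, 0.1, -0.1]
opening: 0.0353
gripper_force: 50.0
```

```bash
python3 - <<'E'
from workcell import manip
import cv2,numpy as np,h
o_=manip.get_obs();print(o_["tcp_pos"].__repr__(),o_["opening"])
f=manip.grab_frame("scene");s=f["color"][:,:,::-1]
o=cv2.resize(s[85:185,170:250],None,fx=6,fy=6,interpolation=2)
p=np.array(o_["tcp_pos"]);zb=p[2]-.0304
for P in(h.circ(p[0],p[1],zb+.003,.0255),):
    for q in (h.proj("scene",P)-[170,85]+.5)*6: cv2.circle(o,tuple(int(v) for v in q),1,(0,0,255),-1)
cv2.imwrite("pics/h1.png",o)
E
```

```text
array([0.45413325, 0.06805048, 0.19932558]) 0.035281457778383075
```

View pics/h1.png

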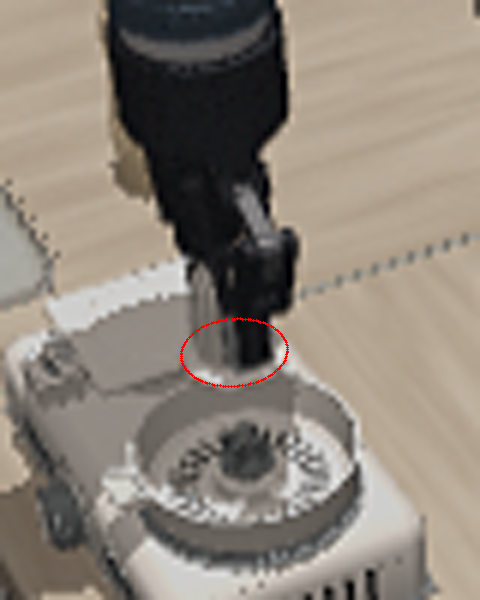

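The cone is held upright over the bowl with its foot on the drawn ellipse at (235,352), and the spindle is below at (247,450). I'll lower it now, watching the force.

Request:
{"op": "apply_moves", "data": {
  "moves": [0, 0, 2, 0, 0, 0, 3, 0, 0, 1.5, 0, 0, 0, 3, 0, 0, 0.8, 0, 0, 0, 3, 0, 0, 0.4, 0, 0, 0, 3, 0, 0, 0, 0, 0, 0, 3, 0, 0, 0, 0, 0, 0, 3, 0, 0, 0, 0, 0, 0, 3]
}}

```text
time_s: 9.12
tcp_pos: [0.4546, 0.0688, 0.1531]
eef_rot: [3.141, 0.001, 3.14]
contact_force: [-0.2, 0.4, 0.9]
opening: 0.0355
gripper_force: 50.0
```

Request:
{"op": "apply_moves", "data": {
  "moves": [0, 0, 0.2, 0, 0, 0, 3, 0, 0, 0.2, 0, 0, 0, 3, 0, 0, 0, 0, 0, 0, 3, 0, 0, 0, 0, 0, 0, 3]
}}

```text
time_s: 9.45
tcp_pos: [0.4539, 0.0689, 0.1482]
eef_rot: [3.141, -0.0, 3.14]
contact_force: [0.7, -0.2, -0.9]
opening: 0.0354
gripper_force: 50.0
```

Past the pin tip (0.155) with no force. Going on down.

Request:
{"op": "apply_moves", "data": {
  "moves": [0, 0, 0.2, 0, 0, 0, 3, 0, 0, 0.2, 0, 0, 0, 3, 0, 0, 0, 0, 0, 0, 3, 0, 0, 0, 0, 0, 0, 3]
}}

```text
time_s: 9.78
tcp_pos: [0.4542, 0.0689, 0.1446]
eef_rot: [3.141, 0.0, 3.14]
contact_force: [-1.3, 0.8, 5.1]
opening: 0.0352
gripper_force: 50.3
```

It's resting on the spline tops with about 5 N. Now I'll turn it while lightly loaded.

Request:
{"op": "apply_moves", "data": {
  "moves": [0, 0, 0, 0, 0, 0.08, 3, 0, 0, 0, 0, 0, 0.08, 3, 0, 0, 0, 0, 0, 0.08, 3, 0, 0, 0, 0, 0, 0, 3]
}}

```text
time_s: 10.12
tcp_pos: [0.4539, 0.0691, 0.1445]
eef_rot: [3.141, -0.0, 2.899]
contact_force: [-2.3, 2.3, 3.6]
opening: 0.035
gripper_force: 50.3
```

Request:
{"op": "apply_moves", "data": {
  "moves": [0, 0, 0, 0, 0, 0.08, 3, 0, 0, 0, 0, 0, 0.08, 3, 0, 0, 0, 0, 0, 0.08, 3, 0, 0, 0, 0, 0, 0, 3]
}}

```text
time_s: 10.45
tcp_pos: [0.4539, 0.0693, 0.1445]
eef_rot: [3.14, -0.001, 2.661]
contact_force: [-2.9, 3.1, 4.6]
opening: 0.0354
gripper_force: 50.3
```

Request:
{"op": "apply_moves", "data": {
  "moves": [0, 0, 0, 0, 0, 0.08, 3, 0, 0, 0, 0, 0, 0.08, 3, 0, 0, 0, 0, 0, 0.08, 3, 0, 0, 0, 0, 0, 0, 3]
}}

```text
time_s: 10.78
tcp_pos: [0.4548, 0.0691, 0.1447]
eef_rot: [3.14, 0.001, 2.422]
contact_force: [-0.2, 2.0, 4.3]
opening: 0.0354
gripper_force: 50.3
```

Request:
{"op": "apply_moves", "data": {
  "moves": [0, 0, 0, 0, 0, 0.08, 3, 0, 0, 0, 0, 0, 0.08, 3, 0, 0, 0, 0, 0, 0.08, 3, 0, 0, 0, 0, 0, 0, 3]
}}

```text
time_s: 11.12
tcp_pos: [0.455, 0.0686, 0.1447]
eef_rot: [3.14, 0.002, 2.182]
contact_force: [0.9, 0.4, 4.2]
opening: 0.035
gripper_force: 50.3
```

Request:
{"op": "apply_moves", "data": {
  "moves": [0, 0, 0, 0, 0, 0.08, 3, 0, 0, 0, 0, 0, 0.08, 3, 0, 0, 0, 0, 0, 0.08, 3, 0, 0, 0, 0, 0, 0, 3]
}}

```text
time_s: 11.45
tcp_pos: [0.4546, 0.0684, 0.1446]
eef_rot: [3.141, 0.001, 1.943]
contact_force: [-0.1, -0.2, 4.3]
opening: 0.0353
gripper_force: 50.3
```

Request:
{"op": "apply_moves", "data": {
  "moves": [0, 0, 0, 0, 0, 0.08, 3, 0, 0, 0, 0, 0, 0.08, 3, 0, 0, 0, 0, 0, 0.08, 3, 0, 0, 0, 0, 0, 0, 3]
}}

```text
time_s: 11.78
tcp_pos: [0.4541, 0.0686, 0.1444]
eef_rot: [3.141, 0.001, 1.703]
contact_force: [0.1, -0.9, 5.0]
opening: 0.0355
gripper_force: 50.3
```

Request:
{"op": "apply_moves", "data": {
  "moves": [0, 0, 0, 0, 0, 0.06, 3, 0, 0, 0, 0, 0, 0.06, 3, 0, 0, 0, 0, 0, 0, 3]
}}

```text
time_s: 12.03
tcp_pos: [0.4539, 0.0687, 0.1443]
eef_rot: [-3.141, 0.0, 1.584]
contact_force: [-1.0, -0.0, 4.0]
opening: 0.0354
gripper_force: 50.3
```

Request:
{"op": "apply_moves", "data": {
  "moves": [0, 0, 0, 0, 0, 0.06, 3, 0, 0, 0, 0, 0, 0.06, 3, 0, 0, 0, 0, 0, 0, 3]
}}

```text
time_s: 12.28
tcp_pos: [0.4538, 0.0689, 0.1442]
eef_rot: [-3.141, -0.0, 1.464]
contact_force: [-1.3, 0.6, 4.0]
opening: 0.0352
gripper_force: 50.3
```

Request:
{"op": "apply_moves", "data": {
  "moves": [0, 0, 0, 0, 0, 0.06, 3, 0, 0, 0, 0, 0, 0.06, 3, 0, 0, 0, 0, 0, 0, 3]
}}

```text
time_s: 12.53
tcp_pos: [0.4537, 0.069, 0.1442]
eef_rot: [-3.141, -0.0, 1.344]
contact_force: [-2.0, 0.8, 4.4]
opening: 0.0354
gripper_force: 50.3
```

There was no drop over 1.8 rad, so the cone is probably off-axis by more than the slot clearance. I'll lift about 3.5 mm, with the pin still in the socket, and probe sideways for the centre.

Request:
{"op": "apply_moves", "data": {
  "moves": [0, 0, -0.35, 0, 0, 0, 3, 0, 0, 0, 0, 0, 0, 3, 0, 0, 0, 0, 0, 0, 3]
}}

```text
time_s: 12.78
tcp_pos: [0.4538, 0.069, 0.1476]
eef_rot: [-3.141, -0.0, 1.342]
contact_force: [-0.5, 1.6, 0.0]
opening: 0.0352
gripper_force: 50.1
```

Request:
{"op": "apply_moves", "data": {
  "moves": [0.1, 0, 0, 0, 0, 0, 3, 0, 0, 0, 0, 0, 0, 3]
}}

```text
time_s: 12.95
tcp_pos: [0.4544, 0.0696, 0.1475]
eef_rot: [3.141, 0.001, 1.341]
contact_force: [-0.2, -0.3, -0.8]
opening: 0.0351
gripper_force: 50.1
```

Request:
{"op": "apply_moves", "data": {
  "moves": [0.1, 0, 0, 0, 0, 0, 3, 0, 0, 0, 0, 0, 0, 3]
}}

```text
time_s: 13.12
tcp_pos: [0.4547, 0.0707, 0.1477]
eef_rot: [3.141, 0.0, 1.34]
contact_force: [1.0, -1.0, -0.3]
opening: 0.0355
gripper_force: 50.1
```

Request:
{"op": "apply_moves", "data": {
  "moves": [0.1, 0, 0, 0, 0, 0, 3, 0, 0, 0, 0, 0, 0, 3]
}}

```text
time_s: 13.28
tcp_pos: [0.4548, 0.0718, 0.1478]
eef_rot: [3.142, -0.0, 1.34]
contact_force: [0.3, -0.9, -0.2]
opening: 0.0355
gripper_force: 50.0
```

Request:
{"op": "apply_moves", "data": {
  "moves": [0.1, 0, 0, 0, 0, 0, 3, 0, 0, 0, 0, 0, 0, 3]
}}

```text
time_s: 13.45
tcp_pos: [0.4549, 0.0727, 0.1478]
eef_rot: [3.142, 0.0, 1.34]
contact_force: [-0.6, -0.5, 0.4]
opening: 0.0356
gripper_force: 50.0
```

Request:
{"op": "apply_moves", "data": {
  "moves": [0.1, 0, 0, 0, 0, 0, 3, 0, 0, 0, 0, 0, 0, 3]
}}

```text
time_s: 13.62
tcp_pos: [0.455, 0.0732, 0.1477]
eef_rot: [3.142, 0.002, 1.34]
contact_force: [0.7, -2.6, 0.6]
opening: 0.0353
gripper_force: 49.8
```

Request:
{"op": "apply_moves", "data": {
  "moves": [0.1, 0, 0, 0, 0, 0, 3, 0, 0, 0, 0, 0, 0, 3]
}}

```text
time_s: 13.78
tcp_pos: [0.4551, 0.0736, 0.1477]
eef_rot: [-3.142, 0.003, 1.339]
contact_force: [-1.3, -5.6, -0.4]
opening: 0.0353
gripper_force: 49.8
```

Request:
{"op": "apply_moves", "data": {
  "moves": [-0.6, 0, 0, 0, 0, 0, 3, 0, 0, 0, 0, 0, 0, 3, 0, 0, 0, 0, 0, 0, 3]
}}

```text
time_s: 14.03
tcp_pos: [0.4541, 0.0692, 0.1478]
eef_rot: [-3.142, -0.002, 1.34]
contact_force: [-0.1, 0.7, 0.3]
opening: 0.0356
gripper_force: 50.2
```

Request:
{"op": "apply_moves", "data": {
  "moves": [-0.1, 0, 0, 0, 0, 0, 3, 0, 0, 0, 0, 0, 0, 3]
}}

```text
time_s: 14.2
tcp_pos: [0.454, 0.0687, 0.1479]
eef_rot: [-3.142, -0.002, 1.34]
contact_force: [0.9, 4.0, -0.6]
opening: 0.0356
gripper_force: 50.4
```

Request:
{"op": "apply_moves", "data": {
  "moves": [-0.1, 0, 0, 0, 0, 0, 3, 0, 0, 0, 0, 0, 0, 3]
}}

```text
time_s: 14.37
tcp_pos: [0.4525, 0.0676, 0.1476]
eef_rot: [-3.139, -0.001, 1.34]
contact_force: [-3.7, 3.2, 0.4]
opening: 0.0354
gripper_force: 50.6
```

Request:
{"op": "apply_moves", "data": {
  "moves": [0.42, 0, 0, 0, 0, 0, 3, 0, 0, 0, 0, 0, 0, 3, 0, 0, 0, 0, 0, 0, 3]
}}

```text
time_s: 14.62
tcp_pos: [0.4551, 0.0708, 0.148]
eef_rot: [3.14, 0.001, 1.34]
contact_force: [0.1, 0.9, -1.4]
opening: 0.035
gripper_force: 50.3
```

Request:
{"op": "apply_moves", "data": {
  "moves": [0, 0.15, 0, 0, 0, 0, 3, 0, 0, 0, 0, 0, 0, 3]
}}

```text
time_s: 14.78
tcp_pos: [0.4563, 0.0704, 0.1478]
eef_rot: [3.141, 0.0, 1.34]
contact_force: [0.1, -0.8, -1.2]
opening: 0.0354
gripper_force: 50.3
```

Request:
{"op": "apply_moves", "data": {
  "moves": [0, 0.1, 0, 0, 0, 0, 3, 0, 0, 0, 0, 0, 0, 3]
}}

```text
time_s: 14.95
tcp_pos: [0.4566, 0.0703, 0.1476]
eef_rot: [-3.141, 0.0, 1.34]
contact_force: [-1.7, 0.3, 0.7]
opening: 0.0352
gripper_force: 50.4
```

Request:
{"op": "apply_moves", "data": {
  "moves": [0, 0.1, 0, 0, 0, 0, 3, 0, 0, 0, 0, 0, 0, 3]
}}

```text
time_s: 15.12
tcp_pos: [0.4571, 0.0698, 0.1474]
eef_rot: [-3.14, 0.001, 1.34]
contact_force: [-3.2, -1.4, 0.1]
opening: 0.0351
gripper_force: 50.2
```

Request:
{"op": "apply_moves", "data": {
  "moves": [0, -0.45, 0, 0, 0, 0, 3, 0, 0, 0, 0, 0, 0, 3, 0, 0, 0, 0, 0, 0, 3]
}}

```text
time_s: 15.37
tcp_pos: [0.454, 0.0714, 0.1481]
eef_rot: [3.14, -0.001, 1.34]
contact_force: [-0.2, -0.3, -0.7]
opening: 0.0351
gripper_force: 50.2
```

Request:
{"op": "apply_moves", "data": {
  "moves": [0, -0.1, 0, 0, 0, 0, 3, 0, 0, 0, 0, 0, 0, 3]
}}

```text
time_s: 15.53
tcp_pos: [0.453, 0.0715, 0.148]
eef_rot: [3.141, -0.0, 1.34]
contact_force: [1.2, 0.4, 0.2]
opening: 0.0352
gripper_force: 50.2
```

Request:
{"op": "apply_moves", "data": {
  "moves": [0, -0.1, 0, 0, 0, 0, 3, 0, 0, 0, 0, 0, 0, 3]
}}

```text
time_s: 15.7
tcp_pos: [0.4526, 0.0716, 0.1482]
eef_rot: [3.14, -0.0, 1.34]
contact_force: [2.2, -0.9, -0.0]
opening: 0.0356
gripper_force: 50.2
```

Centre found at about (0.4549, 0.0710), 2.3 mm off in y. I'll recentre, lower to the splines and sweep back.

Request:
{"op": "apply_moves", "data": {
  "moves": [0, 0.3, 0, 0, 0, 0, 3, 0, 0, 0, 0, 0, 0, 3, 0, 0, 0.2, 0, 0, 0, 3, 0, 0, 0.15, 0, 0, 0, 3, 0, 0, 0, 0, 0, 0, 3]
}}

```text
time_s: 16.12
tcp_pos: [0.4546, 0.071, 0.144]
eef_rot: [-3.142, -0.0, 1.34]
contact_force: [1.0, 1.2, -1.1]
opening: 0.0352
gripper_force: 50.3
```

Request:
{"op": "apply_moves", "data": {
  "moves": [0, 0, 0, 0, 0, -0.06, 3, 0, 0, 0, 0, 0, -0.06, 3, 0, 0, 0, 0, 0, -0.06, 3, 0, 0, 0, 0, 0, 0, 3]
}}

```text
time_s: 16.45
tcp_pos: [0.4546, 0.071, 0.144]
eef_rot: [-3.142, -0.0, 1.52]
contact_force: [2.0, 0.7, -3.2]
opening: 0.0354
gripper_force: 50.6
```

Request:
{"op": "apply_moves", "data": {
  "moves": [0, 0, 0, 0, 0, -0.06, 3, 0, 0, 0, 0, 0, -0.06, 3, 0, 0, 0, 0, 0, -0.06, 3, 0, 0, 0, 0, 0, 0, 3]
}}

```text
time_s: 16.78
tcp_pos: [0.4546, 0.071, 0.1441]
eef_rot: [3.142, -0.0, 1.699]
contact_force: [1.4, 0.5, -3.5]
opening: 0.0356
gripper_force: 50.6
```

Request:
{"op": "apply_moves", "data": {
  "moves": [0, 0, 0, 0, 0, -0.06, 3, 0, 0, 0, 0, 0, -0.06, 3, 0, 0, 0, 0, 0, -0.06, 3, 0, 0, 0, 0, 0, 0, 3]
}}

```text
time_s: 17.12
tcp_pos: [0.4547, 0.071, 0.1441]
eef_rot: [3.141, -0.0, 1.878]
contact_force: [1.5, 0.7, -3.5]
opening: 0.0356
gripper_force: 50.6
```

On lowering, the upward force vanished, so it's meshed and the spindle is turning with it. I'll push down.

Request:
{"op": "apply_moves", "data": {
  "moves": [0, 0, 0, 0, 0, 0.06, 3, 0, 0, 0.3, 0, 0, 0, 3, 0, 0, 0.3, 0, 0, 0, 3, 0, 0, 0, 0, 0, 0, 3]
}}

```text
time_s: 17.45
tcp_pos: [0.4545, 0.0709, 0.1379]
eef_rot: [-3.141, 0.0, 1.82]
contact_force: [0.5, -0.8, -1.7]
opening: 0.0352
gripper_force: 50.3
```

Request:
{"op": "apply_moves", "data": {
  "moves": [0, 0, 0.3, 0, 0, 0, 3, 0, 0, 0.2, 0, 0, 0, 3, 0, 0, 0, 0, 0, 0, 3]
}}

```text
time_s: 17.7
tcp_pos: [0.4546, 0.0709, 0.1329]
eef_rot: [-3.142, -0.0, 1.82]
contact_force: [2.4, -0.3, -1.4]
opening: 0.0356
gripper_force: 50.3
```

Request:
{"op": "apply_moves", "data": {
  "moves": [0, 0, 0.2, 0, 0, 0, 3, 0, 0, 0, 0, 0, 0, 3, 0, 0, 0, 0, 0, 0, 3]
}}

```text
time_s: 17.95
tcp_pos: [0.4547, 0.071, 0.1316]
eef_rot: [3.141, 0.0, 1.82]
contact_force: [-0.2, -1.3, 3.6]
opening: 0.035
gripper_force: 50.5
```

Request:
{"op": "apply_moves", "data": {
  "moves": [0, 0, 0.2, 0, 0, 0, 3, 0, 0, 0, 0, 0, 0, 3, 0, 0, 0, 0, 0, 0, 3]
}}

```text
time_s: 18.2
tcp_pos: [0.4547, 0.071, 0.1296]
eef_rot: [3.141, 0.0, 1.82]
contact_force: [-0.6, 0.1, 5.7]
opening: 0.0353
gripper_force: 50.7
```

Request:
{"op": "apply_moves", "data": {
  "moves": [0, 0, 0.2, 0, 0, 0, 3, 0, 0, 0, 0, 0, 0, 3, 0, 0, 0, 0, 0, 0, 3]
}}

```text
time_s: 18.45
tcp_pos: [0.4547, 0.071, 0.1278]
eef_rot: [3.141, 0.0, 1.82]
contact_force: [-1.4, -0.6, 7.9]
opening: 0.0351
gripper_force: 50.9
```

Request:
{"op": "apply_moves", "data": {
  "moves": [0, 0, 0.15, 0, 0, 0, 3, 0, 0, 0, 0, 0, 0, 3, 0, 0, 0, 0, 0, 0, 3]
}}

```text
time_s: 18.7
tcp_pos: [0.4548, 0.071, 0.1272]
eef_rot: [3.14, 0.0, 1.82]
contact_force: [-2.7, -0.0, 15.9]
opening: 0.0354
gripper_force: 51.8
```

Request:
{"op": "apply_moves", "data": {
  "moves": [0, 0, 0.1, 0, 0, 0, 3, 0, 0, 0, 0, 0, 0, 3, 0, 0, 0, 0, 0, 0, 3]
}}

```text
time_s: 18.95
tcp_pos: [0.4548, 0.071, 0.1271]
eef_rot: [3.14, 0.001, 1.82]
contact_force: [-5.9, -1.2, 23.3]
opening: 0.0349
gripper_force: 52.3
```

It's at the stop: force is rising steeply at a TCP height of 0.127, as computed. One last look before handing in.

```bash
python3 - <<'E'
from workcell import manip
import cv2
s=manip.grab_frame("scene")["color"][:,:,::-1]
cv2.imwrite("pics/end.png",cv2.resize(s[85:185,160:260],None,fx=5,fy=5,interpolation=2))
print(manip.get_obs()["contact_force"])
E
```

```text
[-5.99046241 -0.18828155 22.0055824 ]
```

View pics/end.png

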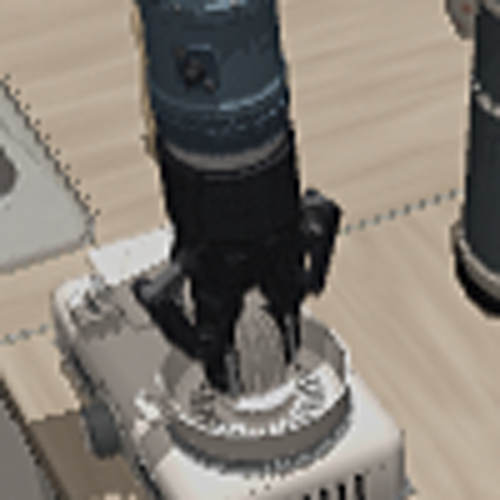

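The cone is home and upright in the bowl, with its foot at (262,400), held by the fingers. The cover, at (130,260), is still flat.

```bash
python3 -c "
from workcell import manip
print(manip.finish_job())"
```

```text
the job is handed in; nothing more can be done
None
```

I handed the job in with the cover caught shut and the smaller cone meshed, fully home and held pressed to the spring's stop at about 22 N; the hand-in call gave no pass or fail result.

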